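Release the square flask from its screw press

ROBOT

A 6-joint arm with a two-finger parallel gripper is mounted at the origin on the work surface. World frame = base frame: x ahead of the robot, y to its left, z up, the work surface at z = 0. Lengths are in m, angles in degrees, forces in N, time in s.
With the tool pointing down it reaches from about 0.25 to 0.8 m from the base axis. Payload 8.5 kg.
Tool frame: the origin (TCP) lies at the very end of the fingers, on their centre line; the grasp point (between the pads) lies 19 mm behind it (arm.hold_point_z is the distance from the TCP to the grasp point, in m); z points along the fingers, y is the line along which they close (so a half turn about z gives the same grasp; the last joint's range is limited). The gripper opens to 85 mm and grips with 20 to 120 N. Pads are 22 mm wide; open, the fingers measure 114 mm over their backs; the gripper's body (76 mm by 85 mm) begins 54 mm behind the grasp point. The pads swing forward as they close: fully open they stand 13 mm farther back than shut.
Start: joints at [70.703, 13.648, -0.773, 75.585, 0, 90], TCP at [0.173, 0.495, 0.231] pointing down, gripper open.
Joint ranges: [-152.45, 152.45], [-59.26, 108.67], [-65.41, 83.53], [-104.44, 129.93], [-82.83, 76.93], [-180, 180]. Speed limits (degrees/s): [127.2, 127.2, 159.86, 180, 180, 180].

INTERFACE

Orientations are given as [roll, pitch, yaw] about the fixed x, y, z axes, in that order (R = Rz(yaw) Ry(pitch) Rx(roll)).
In Python, from station import arm, imaging, close_job gives the robot as it stands. The module is installed in compiled form; this text tells all that it offers.
- The arm moves only by the shell command python3 -m crank 'ROWS' [FORCE]. ROWS is JSON, a list of rows, each an object of numbers: "rx", "ry", "rz": the turn, a rotation vector about the world's x, y, z in degrees; "x", "y", "z": the shift along the world's x, y, z in m; "fingers": the closure, from 0 (fully open) to 1 (shut). In form: [{"rx": .., "ry": .., "rz": .., "x": .., "y": .., "z": .., "fingers": ..}, ...]. A call has 1 to 8 rows; each row shifts and turns the commanded pose from where the row before left it; what a row does not reach is not made up. A row lasts 1/12 s, in which the tool goes at most 41.7 mm and 7.16 degrees, less where a joint would pass 70% of its speed; a pose out of reach is approached as far as the arm can. A call with a gripper value outside its range is refused whole. The fingers move at their own pace and stop on an object; FORCE is the grip in N (left out, the last holds). Time passes only in rows, so rows that do not move let the fingers close. It gives the time, the measured TCP pose, the force, the opening and the grip force at its end, in the units of the state.
- arm.get_state(): the state, without advancing time (a new reading comes with each control period).
- imaging.read_camera(name): name is "side" or "top"; returns a dict with "image" (384x512x3 uint8, red, green, blue), "K" (3x3 intrinsics, pixels), "k1" (the pictures are not rectified: a ray, as slopes to the right and down, at radius r is drawn at 1 + k1 r^2 times it, then the intrinsics apply), "world_from_camera" (4x4, takes a point from camera to world coordinates). Camera axes: x right, y up, looking along -z (the intrinsics and any distortion apply to the point x, -y, -z); pixel columns grow to the right and rows downward; lengths in m; the calibration is good to about 2 mm. A picture is of the moment at which its call begins. There is no depth.
- close_job(): hands the job in; it is judged then, once.
The state is a dict: "time": time; "q": joint angles; "qd": joint speeds; "effort": joint torques, N m; "tcp_pos": TCP position; "eef_rot": TCP orientation; "ft_force": force on the tool from outside, world axes, zero at the start; "wrist_torque": the same for the moment, N m; "width": finger opening in m; "grasp_force": force on a finger pad.
Only numpy, scipy, OpenCV 4.12 (cv2) and the standard library are available. Lean on these libraries where they do the work, as an engineer would, in place of code of your own. Each camera call takes 0.05 s, during which the arm holds its last target. There are 200 camera calls.

TASK

Take the rectangular flask out of its press and stand it flat in the steel tray beside the stone model, setting it down gently and keeping it upright: first swing the folded crank grip fully up to its working position, then crank the press open. Nobody marked which of the two presses has the left-hand spindle, so try the crank both ways and feel which way gives. Leave the round flask clamped in the other press, and do not knock anything else about.

Things in the scene. Friction and masses are not known exactly. Their poses are not given: they have to be found in the camera images.
- press_a: two-column bench press, grey cast base and bridge, steel columns. Origin: centre of the base's underside, on the spindle axis; z up, x from open front to open back, y along the bridge. Base 124 (x) by 205 (y) mm. Columns 18 mm thick at y = +-86 mm. Bridge 40 (x) by 205 mm, heights 130 to 174 mm. The two presses look alike, stand in either place and can hold either flask
- press_a_bed (a point): point on the spindle axis at the height of the bed, 25 mm over the bench. A locating lip 6 mm high and 50 mm long (y) stands on the bed at the front and at the back, 49 to 55 mm from the axis: a flask must be lifted over it
- press_a_pad (a point): centre of the underside of the spindle's pressure pad (48 mm across, 13 mm high, spindle 18 mm thick): 75 mm over the bench when tight, just on the flask, and 10 mm higher for each turn that the crank is opened (at most two turns, 20 mm)
- press_a_crank (a joint): crank on top of the spindle, vertical axis: 0 = tight (hard stop, as at the start), grows in rad as the pad rises, up to 12.6. 3 to 4 N at the upright grip turns it; it stays where left. One press has a right-hand, the other a left-hand thread, not visible and not told here: one way of turning is blocked at once, the other opens
- press_a_handle (a joint): folding hand grip of the crank, rad: 0 = folded flat over the crank arm, pointing from the arm's end back to the spindle axis; 1.571 = upright, its working position (stop). Stays at any angle (0.06 N m to turn). Starts between 0 and 0.2
- press_a_pivot (a point): pivot of the folding grip at the crank arm's end, 62 mm from the spindle axis, 209 mm over the bench when tight (rises with the spindle). The arm (10 mm wide) has its top face 14 mm below it; the pivot's fork is 18 mm long, 26 mm wide over its pin, and reaches 4 mm above the pivot; hub 26 mm across, below the grip
- press_a_grip (a point): point on the folding grip's axis, 36 mm from the pivot, carried with it. The grip is a black plastic sleeve 16 mm thick, from 9 to 67 mm from the pivot, turning freely on its own axis: it can be held with an unturning hand while cranking
- press_b: two-column bench press, grey cast base and bridge, steel columns. Origin: centre of the base's underside, on the spindle axis; z up, x from open front to open back, y along the bridge. Base 124 (x) by 205 (y) mm. Columns 18 mm thick at y = +-86 mm. Bridge 40 (x) by 205 mm, heights 130 to 174 mm. The two presses look alike, stand in either place and can hold either flask
- press_b_bed (a point): point on the spindle axis at the height of the bed, 25 mm over the bench. A locating lip 6 mm high and 50 mm long (y) stands on the bed at the front and at the back, 49 to 55 mm from the axis: a flask must be lifted over it
- press_b_pad (a point): centre of the underside of the spindle's pressure pad (48 mm across, 13 mm high, spindle 18 mm thick): 75 mm over the bench when tight, just on the flask, and 10 mm higher for each turn that the crank is opened (at most two turns, 20 mm)
- press_b_crank (a joint): crank on top of the spindle, vertical axis: 0 = tight (hard stop, as at the start), grows in rad as the pad rises, up to 12.6. 3 to 4 N at the upright grip turns it; it stays where left. One press has a right-hand, the other a left-hand thread, not visible and not told here: one way of turning is blocked at once, the other opens
- press_b_handle (a joint): folding hand grip of the crank, rad: 0 = folded flat over the crank arm, pointing from the arm's end back to the spindle axis; 1.571 = upright, its working position (stop). Stays at any angle (0.06 N m to turn). Starts between 0 and 0.2
- press_b_pivot (a point): pivot of the folding grip at the crank arm's end, 62 mm from the spindle axis, 209 mm over the bench when tight (rises with the spindle). The arm (10 mm wide) has its top face 14 mm below it; the pivot's fork is 18 mm long, 26 mm wide over its pin, and reaches 4 mm above the pivot; hub 26 mm across, below the grip
- press_b_grip (a point): point on the folding grip's axis, 36 mm from the pivot, carried with it. The grip is a black plastic sleeve 16 mm thick, from 9 to 67 mm from the pivot, turning freely on its own axis: it can be held with an unturning hand while cranking
- square_flask: plain aluminium flask with flat sides and a rectangular plan, 80 (x) by 58 (y) by 50 (z) mm, about 0.5 kg, standing clamped in one of the presses; origin at the centre of its underside, x roughly towards the press's back (up to 0.25 rad askew). Reach it past the bridge from the press's front, tool leaning
- round_flask: plain aluminium round flask, 68 mm across, 50 mm high, clamped in the other press; origin at the centre of its underside
- tray: steel tray, 200 (x) by 250 (y) mm outside, floor 3 mm thick, rim to 15 mm height, walls 3 mm; origin at the centre of its underside. A stone model stands in its -y half; its +y half is free
- stone_model: bystander: white stone cast of a dental arch, 50 by 56 by 30 mm, standing in the tray; origin at its underside
- second_model: bystander: another such cast, 50 by 56 by 30 mm, on the bench behind the presses; origin at its underside
- mixing_bowl: bystander: white bowl, 120 mm across, 62 mm high; origin at its underside
- powder_jar: bystander: white jar, 68 mm across, 85 mm high; origin at its underside
- liquid_bottle: bystander: amber bottle, 44 mm across, 100 mm high; origin at its underside
- wax_spatula: bystander: wooden-handled spatula, 160 mm long, lying in front of the presses; origin at its underside
- plaster_brush: bystander: brush, 170 mm long, lying on the bench behind the presses; origin at its underside
Things that resemble listed ones, but are neither listed nor needed, are in the scene too. What is shaped like the press_a but blue is not meant.

How it is judged (in metres and radians):
On the way, in this order (a step that is already met when the one before it is completed fails the run):
1. the crank grip of the press that holds the rectangular flask stands up in its working position (within about 10 degrees), the spindle still tight (((horizontal distance between square_flask and press_a_bed below 0.045 m and value of joint press_a_handle above 1.4 rad and value of joint press_a_crank below 1 rad) or (horizontal distance between square_flask and press_b_bed below 0.045 m and value of joint press_b_handle above 1.4 rad and value of joint press_b_crank below 1 rad))), for 0.1 s.
2. that press is cranked open by at least 5 rad (8 mm), the flask still in it (((horizontal distance between square_flask and press_a_bed below 0.045 m and value of joint press_a_crank above 5 rad) or (horizontal distance between square_flask and press_b_bed below 0.045 m and value of joint press_b_crank above 5 rad))), for 0.1 s.
3. the rectangular flask is out of the press (horizontal distance between square_flask and press_a_bed above 0.11 m and horizontal distance between square_flask and press_b_bed above 0.11 m), for 0.1 s.
At the end, for the whole second after the job is handed in: The rectangular flask stands flat (within 4.5 degrees) and still on the tray's floor, its centre within 62 mm (x) and 90 mm (y) of the tray's centre along the tray's axes, and the round flask is still in its own press with that press tight (x of square_flask in the frame of tray between -0.062 and 0.062 m and y of square_flask in the frame of tray between -0.09 and 0.09 m and height (world z) of square_flask below 0.007 m and angle between square_flask's own z axis and vertical below 0.08 rad and linear speed of square_flask below 0.02 m/s and ((horizontal distance between round_flask and press_a_bed below 0.045 m and value of joint press_a_crank below 0.3 rad) or (horizontal distance between round_flask and press_b_bed below 0.045 m and value of joint press_b_crank below 0.3 rad))); the robot touches nothing.
It fails at once if the press that holds the round flask is loosened, or the round flask is shifted by more than 10 mm (not ((horizontal distance between round_flask and press_a_bed below 0.045 m and value of joint press_a_crank below 0.3 rad) or (horizontal distance between round_flask and press_b_bed below 0.045 m and value of joint press_b_crank below 0.3 rad)) or distance of round_flask from where it was at the start of the episode above 0.01 m).
It fails at once if the square flask is tipped by more than 35 degrees (angle between square_flask's own z axis and vertical above 0.61 rad).
It fails at once if the square flask is dropped or flung (faster than 0.8 m/s) (linear speed of square_flask above 0.8 m/s).
It fails at once if something else on the bench or in the tray is pushed by more than 30 mm (distance of any of stone_model, second_model, mixing_bowl, powder_jar, liquid_bottle, wax_spatula, plaster_brush from where it was at the start of the episode above 0.03 m).
It also fails if it takes over 72 s, if anything falls off the work surface, if the arm or the gripper's body presses on something with over 40 N, if the wrist force passes 120 N, or if a joint passes its speed limit or range.

## Working session

There is one attempt and no reset: what is moved stays moved. The work goes in short steps, Python scripts to look and compute and a shell command to move; the robot and the scene stay as the last step left them, time stands still between calls to the robot, and variables do not carry over. Pictures are saved under pics/ and viewed, at most 10 in all, crops included, and the job is handed in when it is done.

```bash
mkdir -p pics
cat > h.py <<'E'
import numpy as np, cv2
from station import arm, imaging
def shot(n,name):
    c=imaging.read_camera(n); cv2.imwrite(f'pics/{name}.png',c['image'][:,:,::-1]); np.savez(f'{name}.npz',**c); return c
def load(name): return dict(np.load(f'{name}.npz'))
def ray(c,u,v):
    K=c['K'];d=cv2.undistortPoints(np.array([[[u,v]]],float),K,np.array([float(c['k1']),0,0,0]))[0,0]
    T=c['world_from_camera'];return T[:3,3],T[:3,:3]@np.array([d[0],-d[1],-1])
def on(c,u,v,z):
    o,d=ray(c,u,v);return (o+d*(z-o[2])/d[2]).round(4)
def proj(c,p):
    T=c['world_from_camera'];q=T[:3,:3].T@(np.array(p)-T[:3,3]);x,y=q[0]/-q[2],-q[1]/-q[2];s=1+float(c['k1'])*(x*x+y*y);K=c['K']
    return np.array([K[0,0]*x*s+K[0,2],K[1,1]*y*s+K[1,2]]).round(1)
E
python3 - <<'E'
from h import *
for n in('top','side'):
    c=shot(n,n+'0');print(n,c['K'].round(1).tolist(),c['k1'],c['world_from_camera'].round(3).tolist())
s=arm.get_state();print(s['tcp_pos'],s['eef_rot'],s['width'],s['time'],arm.hold_point_z)
E
```

```text
top [[445.2, 0.0, 255.8], [0.0, 445.2, 193.0], [0.0, 0.0, 1.0]] -0.13264870450191252 [[0.004, 0.998, -0.069, 0.34], [-1.0, 0.005, 0.009, 0.043], [0.009, 0.069, 0.998, 1.659], [0.0, 0.0, 0.0, 1.0]]
side [[480.1, 0.0, 257.0], [0.0, 480.1, 200.0], [0.0, 0.0, 1.0]] -0.20405726702075824 [[0.69, 0.517, -0.507, -0.239], [-0.724, 0.506, -0.469, -0.61], [0.014, 0.691, 0.723, 1.159], [0.0, 0.0, 0.0, 1.0]]
[0.17338288 0.49516525 0.23073946] [-1.79926807e+02  2.67299614e-04  1.60702929e+02] 0.08534405751122245 0.1 0.0187
```

View pics/top0.png

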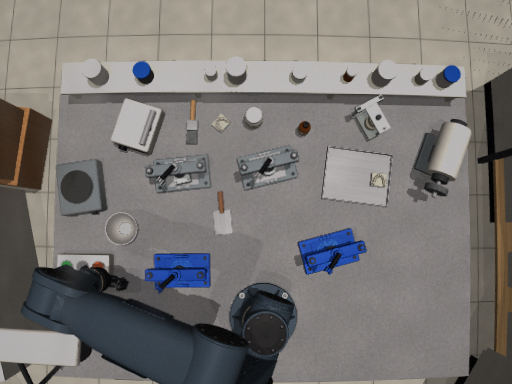

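View pics/side0.png

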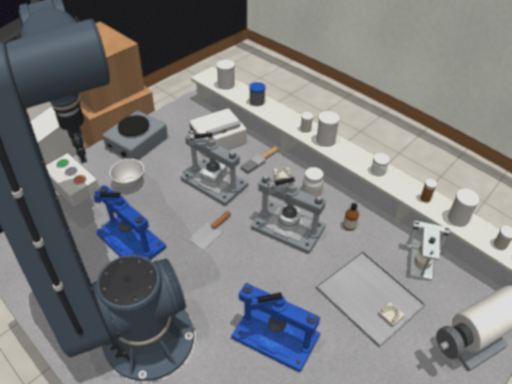

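The top view shows two grey presses at about (180,173) and (268,167), the tray at (357,177) with the stone model at (378,180), and blue decoys lower down. I'll enlarge both presses in both views.

Run:
```python
from h import *
t=load('top0')['image'];s=load('side0')['image']
r=lambda im,x,y:cv2.resize(im[y:y+75,x:x+100],(400,300),interpolation=cv2.INTER_CUBIC)
o=np.vstack([np.hstack([r(t,130,138),r(t,220,132)]),np.hstack([r(s,165,125),r(s,240,172)])])
cv2.imwrite('pics/crop0.png',o[:,:,::-1])
c=load('top0')
for u,v in((180,173),(268,167),(357,177),(327,147),(392,153),(388,206),(322,199)):print(on(c,u,v,0.01))
```

```text
[0.5275 0.3116 0.01  ]
[ 0.5515 -0.017   0.01  ]
[ 0.5161 -0.3519  0.01  ]
[ 0.6289 -0.2392  0.01  ]
[ 0.6089 -0.4889  0.01  ]
[ 0.4074 -0.4694  0.01  ]
[ 0.4328 -0.2187  0.01  ]
```

View pics/crop0.png

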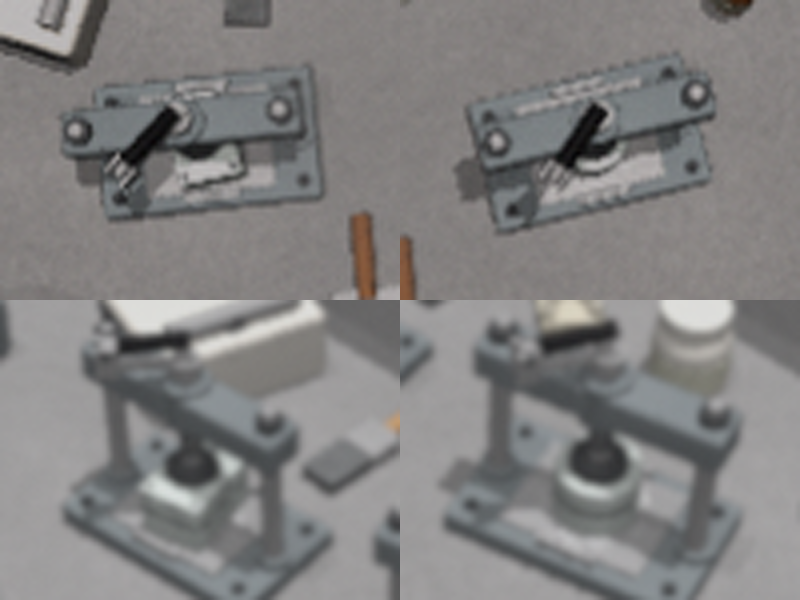

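Run:
```python
from h import *
c=load('top0');P=lambda x,y,z:on(c,x/4+130,y/4+138,z)
B=np.array([P(97,90,.025),P(310,65,.025),P(322,195,.025),P(108,215,.025)]);print(B,B.mean(0),np.linalg.norm(B-np.roll(B,1,0),axis=1))
k=np.array([P(77,128,.183),P(282,108,.183)]);print('knobs',k,k.mean(0),np.linalg.norm(k[0]-k[1]))
br=np.array([P(62,113,.174),P(298,84,.174),P(303,133,.174),P(66,157,.174)]);print('bridge',br,br.mean(0))
print('hub',P(184,117,.2),'fork',P(122,168,.209),'gripend',P(180,106,.213))
d=k[1]-k[0];print('bridge dir',np.degrees(np.arctan2(d[1],d[0])))
for u,v in((178,183),(186,188),(244,178)):print('flask top',P(u,v,.075))
# side
s=load('side0');
for n,(u,v) in dict(fork=(105,335),hub=(187,375),gripR=(188,342)).items():
    o,dd=ray(s,u/4+165,(v-300)/4+125);print(n,[ (o+dd*(z-o[2])/dd[2]).round(3) for z in(.2,.21,.22)])
```

```text
[[0.5723 0.4065 0.025 ]
 [0.5961 0.208  0.025 ]
 [0.4752 0.1953 0.025 ]
 [0.4558 0.3936 0.025 ]] [0.52485 0.30085 0.025  ] [0.11721203 0.19992171 0.12156521 0.19924671]
knobs [[0.5177 0.3876 0.183 ]
 [0.535  0.2149 0.183 ]] [0.52635 0.30125 0.183  ] 0.17356433965535661
bridge [[0.5315 0.4028 0.174 ]
 [0.5566 0.2028 0.174 ]
 [0.5151 0.198  0.174 ]
 [0.4942 0.3985 0.174 ]] [0.52435  0.300525 0.174   ]
hub [0.525  0.2943 0.2   ] fork [0.4816 0.3433 0.209 ] gripend [0.5325 0.2955 0.213 ]
bridge dir -84.27955263233099
flask top [0.4813 0.3201 0.075 ]
flask top [0.4769 0.3128 0.075 ]
flask top [0.4861 0.2608 0.075 ]
fork [array([0.499, 0.365, 0.2  ]), array([0.491, 0.355, 0.21 ]), array([0.484, 0.345, 0.22 ])]
hub [array([0.511, 0.281, 0.2  ]), array([0.503, 0.271, 0.21 ]), array([0.495, 0.262, 0.22 ])]
gripR [array([0.539, 0.31 , 0.2  ]), array([0.531, 0.301, 0.21 ]), array([0.523, 0.291, 0.22 ])]
```

```bash
A='python3 -m crank'
$A '[{"z":0.035,"fingers":0.5},{"z":0.035,"fingers":0.5},{"x":0.0278,"y":-0.0147,"rz":-2.14,"fingers":0.5},{"x":0.0278,"y":-0.0147,"rz":-2.14,"fingers":0.5},{"x":0.0278,"y":-0.0147,"rz":-2.14,"fingers":0.5},{"x":0.0278,"y":-0.0147,"rz":-2.14,"fingers":0.5},{"x":0.0278,"y":-0.0147,"rz":-2.14,"fingers":0.5},{"x":0.0278,"y":-0.0147,"rz":-2.14,"fingers":0.5}]' 20
$A '[{"x":0.0278,"y":-0.0147,"rz":-2.14,"fingers":0.5},{"x":0.0278,"y":-0.0147,"rz":-2.14,"fingers":0.5},{"x":0.0278,"y":-0.0147,"rz":-2.14,"fingers":0.5},{"x":0.0278,"y":-0.0147,"rz":-2.14,"fingers":0.5},{"x":0.0278,"y":-0.0147,"rz":-2.14,"fingers":0.5},{"x":0.0278,"y":-0.0147,"rz":-2.14,"fingers":0.5},{"fingers":0.5},{"fingers":0.5}]'
```

```text
validation failed for argument at $[0]...
validation failed for argument at $[0]...
```

```bash
python3 -m crank '[{"rx":0,"ry":0,"rz":0,"x":0,"y":0,"z":0.035,"fingers":0.5}]' 20; python3 -m crank --help | head -20
```

```text
time: 0.18
tcp_pos: [0.1724, 0.4923, 0.2605]
eef_rot: [-179.3, -0.0, 160.7]
ft_force: [-0.2, 0.5, -0.1]
width: 0.0755
grasp_force: 0.0invalid input: not JSON, or not a number
```

```bash
A='python3 -m crank'
$A '[{"rx":0,"ry":0,"rz":0,"x":0,"y":0,"z":0.035,"fingers":0.5},{"rx":0,"ry":0,"rz":-2.14,"x":0.0278,"y":-0.0147,"z":0,"fingers":0.5},{"rx":0,"ry":0,"rz":-2.14,"x":0.0278,"y":-0.0147,"z":0,"fingers":0.5},{"rx":0,"ry":0,"rz":-2.14,"x":0.0278,"y":-0.0147,"z":0,"fingers":0.5},{"rx":0,"ry":0,"rz":-2.14,"x":0.0278,"y":-0.0147,"z":0,"fingers":0.5},{"rx":0,"ry":0,"rz":-2.14,"x":0.0278,"y":-0.0147,"z":0,"fingers":0.5},{"rx":0,"ry":0,"rz":-2.14,"x":0.0278,"y":-0.0147,"z":0,"fingers":0.5},{"rx":0,"ry":0,"rz":-2.14,"x":0.0278,"y":-0.0147,"z":0,"fingers":0.5}]'
$A '[{"rx":0,"ry":0,"rz":-2.14,"x":0.0278,"y":-0.0147,"z":0,"fingers":0.5},{"rx":0,"ry":0,"rz":-2.14,"x":0.0278,"y":-0.0147,"z":0,"fingers":0.5},{"rx":0,"ry":0,"rz":-2.14,"x":0.0278,"y":-0.0147,"z":0,"fingers":0.5},{"rx":0,"ry":0,"rz":-2.14,"x":0.0278,"y":-0.0147,"z":0,"fingers":0.5},{"rx":0,"ry":0,"rz":-2.14,"x":0.0278,"y":-0.0147,"z":0,"fingers":0.5},{"rx":0,"ry":0,"rz":0,"x":0,"y":0,"z":0,"fingers":0.5},{"rx":0,"ry":0,"rz":0,"x":0,"y":0,"z":0,"fingers":0.5}]'
```

```text
time: 0.85
tcp_pos: [0.3692, 0.3915, 0.301]
eef_rot: [-180.0, -0.0, 145.6]
ft_force: [0.2, 1.0, 0.1]
width: 0.0431
grasp_force: 0.0
time: 1.43
tcp_pos: [0.5082, 0.318, 0.3002]
eef_rot: [-179.9, -0.0, 134.9]
ft_force: [-0.8, -0.1, 0.1]
width: 0.0427
grasp_force: 0.0
```

```bash
A='python3 -m crank'
$A '[{"rx":0,"ry":0,"rz":0,"x":0,"y":0,"z":-0.025,"fingers":0.5},{"rx":0,"ry":0,"rz":0,"x":0,"y":0,"z":-0.025,"fingers":0.5},{"rx":0,"ry":0,"rz":0,"x":0,"y":0,"z":-0.02,"fingers":0.5},{"rx":0,"ry":0,"rz":0,"x":0,"y":0,"z":-0.02,"fingers":0.5},{"rx":0,"ry":0,"rz":0,"x":0,"y":0,"z":-0.015,"fingers":0.5},{"rx":0,"ry":0,"rz":0,"x":0,"y":0,"z":0,"fingers":0.5}]'
$A '[{"rx":0,"ry":0,"rz":0,"x":0,"y":0,"z":0,"fingers":1},{"rx":0,"ry":0,"rz":0,"x":0,"y":0,"z":0,"fingers":1},{"rx":0,"ry":0,"rz":0,"x":0,"y":0,"z":0,"fingers":1},{"rx":0,"ry":0,"rz":0,"x":0,"y":0,"z":0,"fingers":1},{"rx":0,"ry":0,"rz":0,"x":0,"y":0,"z":0,"fingers":1}]' 20
```

```text
time: 1.93
tcp_pos: [0.5047, 0.3188, 0.1932]
eef_rot: [-179.7, -0.1, 135.1]
ft_force: [0.3, 0.1, -0.1]
width: 0.0428
grasp_force: 0.0
time: 2.35
tcp_pos: [0.5082, 0.3208, 0.1981]
eef_rot: [179.7, -0.0, 135.1]
ft_force: [2.3, 6.1, -1.6]
width: 0.0151
grasp_force: 21.5
```

```bash
A='python3 -m crank'
$A '[{"rx":0,"ry":0,"rz":0,"x":-0.0014,"y":0.0014,"z":0.0087,"fingers":1},{"rx":0,"ry":0,"rz":0,"x":-0.003,"y":0.003,"z":0.0083,"fingers":1},{"rx":0,"ry":0,"rz":0,"x":-0.0045,"y":0.0045,"z":0.007,"fingers":1},{"rx":0,"ry":0,"rz":0,"x":0,"y":0,"z":0,"fingers":1}]'
$A '[{"rx":0,"ry":0,"rz":0,"x":-0.0056,"y":0.0056,"z":0.005,"fingers":1},{"rx":0,"ry":0,"rz":0,"x":-0.0063,"y":0.0063,"z":0.003,"fingers":1},{"rx":0,"ry":0,"rz":0,"x":0,"y":0,"z":0,"fingers":1}]'
$A '[{"rx":0,"ry":0,"rz":0,"x":-0.004,"y":0.004,"z":0.0005,"fingers":1},{"rx":0,"ry":0,"rz":0,"x":-0.002,"y":0.002,"z":0.0,"fingers":1},{"rx":0,"ry":0,"rz":0,"x":0,"y":0,"z":0,"fingers":1}]'
python3 -c "
from h import *
t=shot('top','t1')['image'];s=shot('side','s1')['image']
r=lambda im,x,y:cv2.resize(im[y:y+150,x:x+100],(400,600),interpolation=cv2.INTER_CUBIC)
cv2.imwrite('pics/c1.png',np.hstack([r(t,125,90),r(s,150,60)])[:,:,::-1])"
```

```text
time: 2.68
tcp_pos: [0.4989, 0.3295, 0.2226]
eef_rot: [179.8, 0.0, 135.1]
ft_force: [3.9, 2.6, 0.8]
width: 0.0151
grasp_force: 20.8
time: 2.93
tcp_pos: [0.4871, 0.3407, 0.23]
eef_rot: [179.8, 0.1, 135.0]
ft_force: [4.6, 0.4, 3.6]
width: 0.0153
grasp_force: 20.0
time: 3.18
tcp_pos: [0.4819, 0.3459, 0.2304]
eef_rot: [179.8, 0.2, 135.0]
ft_force: [5.6, -1.2, 7.6]
width: 0.0145
grasp_force: 19.3
```

View pics/c1.png

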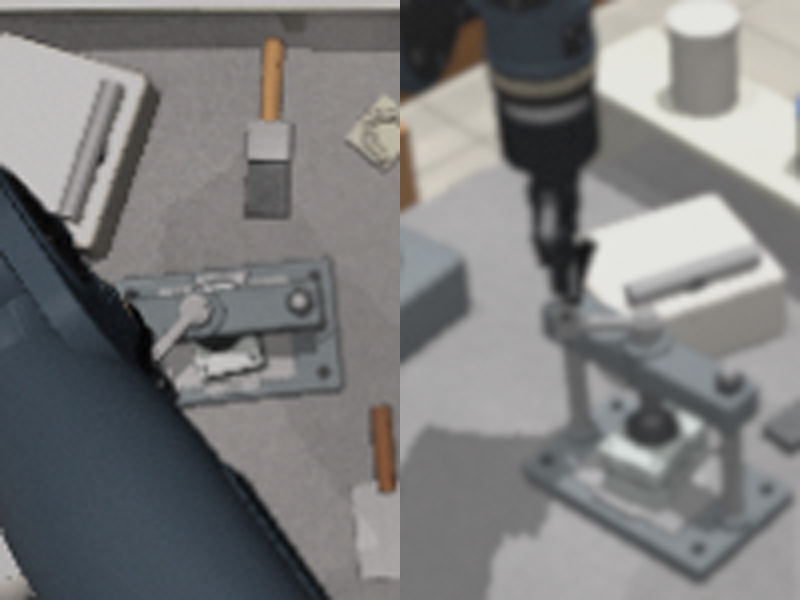

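The grip is nearly upright, leaning a little inward (tip at about (585,250) in the crop, pivot (570,320)). I'll push it further outward until it meets the stop.

```bash
A='python3 -m crank'
$A '[{"rx":0,"ry":0,"rz":0,"x":-0.002,"y":0.002,"z":0,"fingers":1},{"rx":0,"ry":0,"rz":0,"x":0,"y":0,"z":0,"fingers":1}]'
$A '[{"rx":0,"ry":0,"rz":0,"x":-0.002,"y":0.002,"z":0,"fingers":1},{"rx":0,"ry":0,"rz":0,"x":0,"y":0,"z":0,"fingers":1}]'
$A '[{"rx":0,"ry":0,"rz":0,"x":-0.002,"y":0.002,"z":0,"fingers":1},{"rx":0,"ry":0,"rz":0,"x":0,"y":0,"z":0,"fingers":1}]'
python3 -c "
from h import *
s=shot('side','s2')['image']
cv2.imwrite('pics/c2.png',cv2.resize(s[85:160,150:250],(800,600),interpolation=cv2.INTER_CUBIC)[:,:,::-1])"
```

```text
time: 3.45
tcp_pos: [0.4801, 0.3476, 0.2305]
eef_rot: [179.8, 0.2, 135.0]
ft_force: [6.5, -3.0, 6.7]
width: 0.0148
grasp_force: 19.3
time: 3.62
tcp_pos: [0.478, 0.3495, 0.2304]
eef_rot: [179.8, 0.2, 135.0]
ft_force: [6.5, -3.4, 7.6]
width: 0.0147
grasp_force: 19.3
time: 3.78
tcp_pos: [0.4759, 0.3516, 0.2302]
eef_rot: [179.8, 0.1, 135.0]
ft_force: [6.4, -2.2, 5.1]
width: 0.0137
grasp_force: 19.1
```

View pics/c2.png

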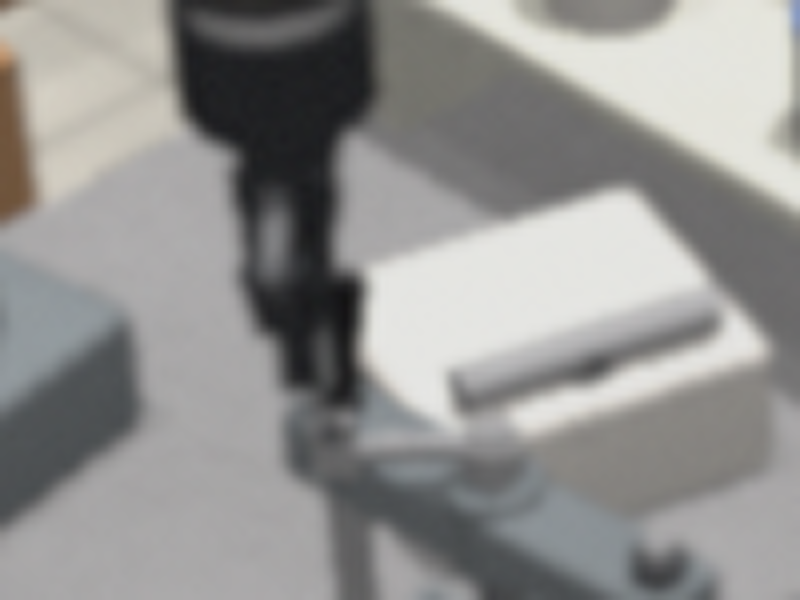

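```bash
python3 -c "
from h import *
c=load('s2')
for p in [(.481,.344,.209),(.481,.344,.218),(.481,.344,.276),(.525,.3005,.195)]:print(p,(proj(c,p)-[150,85])*8)
print(arm.get_state()['q'])"
```

```text
(0.481, 0.344, 0.209) [328. 416.]
(0.481, 0.344, 0.218) [326.4 397.6]
(0.481, 0.344, 0.276) [313.6 279.2]
(0.525, 0.3005, 0.195) [486.4 440.8]
[36.51275856 20.15431188  8.33208997 77.97835055 -0.09589333 81.52341392]
```

```bash
A='python3 -m crank'
$A '[{"rx":0,"ry":0,"rz":0,"x":0,"y":0,"z":0,"fingers":0.3},{"rx":0,"ry":0,"rz":0,"x":0,"y":0,"z":0,"fingers":0.3},{"rx":0,"ry":0,"rz":0,"x":0,"y":0,"z":0,"fingers":0.3},{"rx":0,"ry":0,"rz":0,"x":0.004,"y":-0.006,"z":0,"fingers":0.3},{"rx":0,"ry":0,"rz":7,"x":0,"y":0,"z":0,"fingers":0.3},{"rx":0,"ry":0,"rz":7,"x":0,"y":0,"z":0,"fingers":0.3},{"rx":0,"ry":0,"rz":7,"x":0,"y":0,"z":0,"fingers":0.3},{"rx":0,"ry":0,"rz":7,"x":0,"y":0,"z":0,"fingers":0.3}]'
$A '[{"rx":0,"ry":0,"rz":7,"x":0,"y":0,"z":0,"fingers":0.3},{"rx":0,"ry":0,"rz":7,"x":0,"y":0,"z":0,"fingers":0.3},{"rx":0,"ry":0,"rz":7,"x":0,"y":0,"z":0,"fingers":0.3},{"rx":0,"ry":0,"rz":7,"x":0,"y":0,"z":0,"fingers":0.3},{"rx":0,"ry":0,"rz":7,"x":0,"y":0,"z":0,"fingers":0.3},{"rx":0,"ry":0,"rz":7,"x":0,"y":0,"z":0,"fingers":0.3},{"rx":0,"ry":0,"rz":7,"x":0,"y":0,"z":0,"fingers":0.3},{"rx":0,"ry":0,"rz":7,"x":0,"y":0,"z":0,"fingers":0.3}]'
$A '[{"rx":0,"ry":0,"rz":6,"x":0,"y":0,"z":0,"fingers":0.3},{"rx":0,"ry":0,"rz":0,"x":0,"y":0,"z":0,"fingers":1},{"rx":0,"ry":0,"rz":0,"x":0,"y":0,"z":0,"fingers":1},{"rx":0,"ry":0,"rz":0,"x":0,"y":0,"z":0,"fingers":1},{"rx":0,"ry":0,"rz":0,"x":0,"y":0,"z":0,"fingers":1},{"rx":0,"ry":0,"rz":0,"x":0,"y":0,"z":0,"fingers":1},{"rx":0,"ry":0,"rz":0,"x":0,"y":0,"z":0,"fingers":1},{"rx":0,"ry":0,"rz":0,"x":0,"y":0,"z":0,"fingers":1}]' 30
python3 -c "
from h import *
s=shot('side','s3')['image']
cv2.imwrite('pics/c3.png',cv2.resize(s[85:160,150:250],(800,600),interpolation=cv2.INTER_CUBIC)[:,:,::-1]);print(arm.get_state()['q'])"
```

```text
time: 4.5
tcp_pos: [0.4783, 0.3454, 0.2285]
eef_rot: [-180.0, -0.0, 163.4]
ft_force: [0.2, 0.1, 0.9]
width: 0.0597
grasp_force: 0.0
time: 5.17
tcp_pos: [0.4783, 0.3454, 0.2285]
eef_rot: [180.0, -0.0, -140.6]
ft_force: [0.4, -0.2, 0.1]
width: 0.0597
grasp_force: 0.0
time: 5.83
tcp_pos: [0.4789, 0.3451, 0.229]
eef_rot: [-179.9, 0.0, -135.1]
ft_force: [3.1, -3.9, 1.6]
width: 0.0154
grasp_force: 29.2
[35.83410631 20.17099787  8.18849204 77.98974038 -0.10585737 -9.03883897]
```

View pics/c3.png

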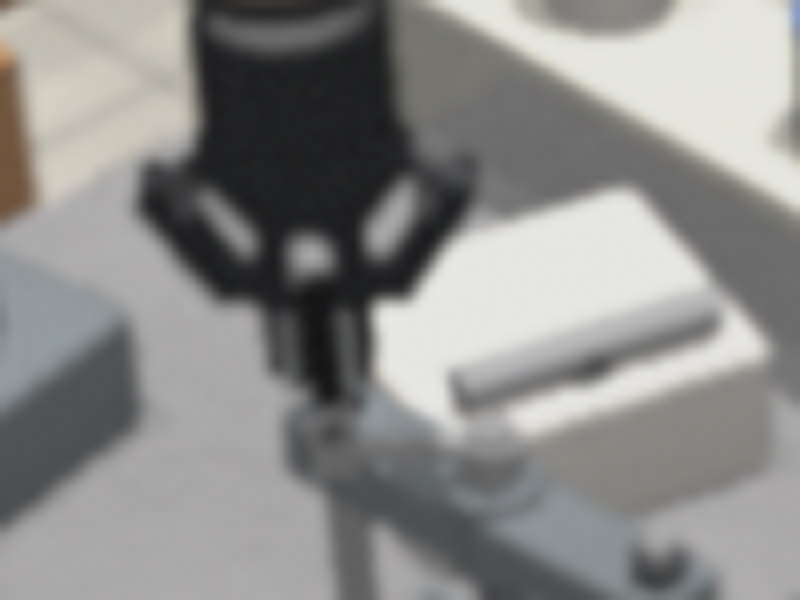

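The grip is now upright between the pads (sleeve at about (322,340)), and the 5 N inward reaction means the stop is reached. Next I'll feel for the thread direction.

```bash
A='python3 -m crank'
$A '[{"rx":0,"ry":0,"rz":0,"x":-0.002,"y":-0.002,"z":0,"fingers":1},{"rx":0,"ry":0,"rz":0,"x":-0.002,"y":-0.002,"z":0,"fingers":1},{"rx":0,"ry":0,"rz":0,"x":0,"y":0,"z":0,"fingers":1},{"rx":0,"ry":0,"rz":0,"x":0,"y":0,"z":0,"fingers":1}]' 40
```

```text
time: 6.22
tcp_pos: [0.4758, 0.3414, 0.2292]
eef_rot: [-179.8, 0.1, -135.1]
ft_force: [6.7, -3.3, 0.4]
width: 0.0149
grasp_force: 39.0
```

```bash
A='python3 -m crank'
$A '[{"rx":0,"ry":0,"rz":0,"x":-0.002,"y":-0.0025,"z":0,"fingers":1},{"rx":0,"ry":0,"rz":0,"x":-0.002,"y":-0.0025,"z":0,"fingers":1},{"rx":0,"ry":0,"rz":0,"x":0,"y":0,"z":0,"fingers":1}]'
python3 -c "
from h import *
s=shot('side','s4')['image']
cv2.imwrite('pics/c4.png',cv2.resize(s[85:160,150:250],(800,600),interpolation=cv2.INTER_CUBIC)[:,:,::-1])"
```

```text
time: 6.47
tcp_pos: [0.4722, 0.3364, 0.2293]
eef_rot: [-179.8, 0.2, -135.1]
ft_force: [8.9, -3.8, -1.1]
width: 0.0147
grasp_force: 39.0
```

View pics/c4.png

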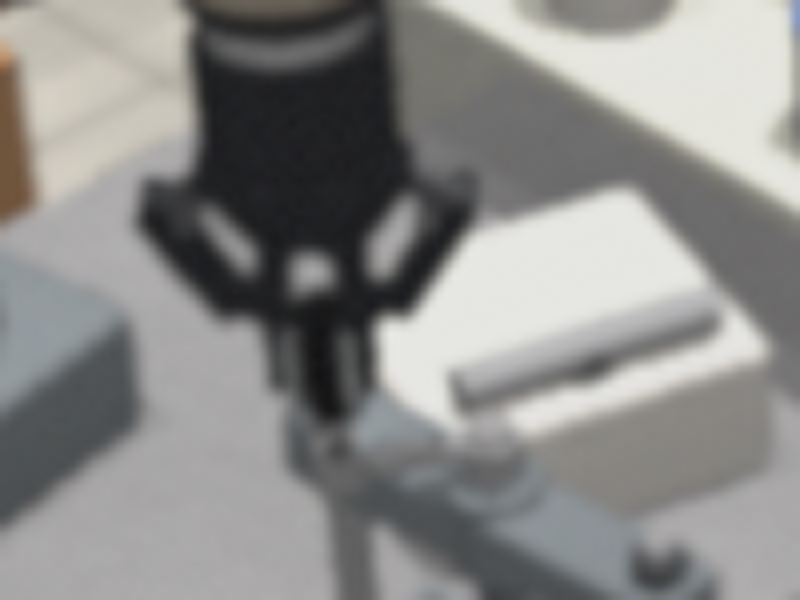

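It turns counter-clockwise: the crank arm's end moved with the hand at about 3.6 N tangential. I'll crank on in that direction.

```bash
A='python3 -m crank'
$A '[{"rx":0,"ry":0,"rz":0,"x":-0.0062,"y":-0.0154,"z":0.0004,"fingers":1},{"rx":0,"ry":0,"rz":0,"x":-0.0033,"y":-0.016,"z":0.0004,"fingers":1},{"rx":0,"ry":0,"rz":0,"x":0.001,"y":-0.0163,"z":0.0004,"fingers":1},{"rx":0,"ry":0,"rz":0,"x":0.0052,"y":-0.0155,"z":0.0004,"fingers":1},{"rx":0,"ry":0,"rz":0,"x":0,"y":0,"z":0,"fingers":1},{"rx":0,"ry":0,"rz":0,"x":0,"y":0,"z":0,"fingers":1}]'
$A '[{"rx":0,"ry":0,"rz":0,"x":0.009,"y":-0.0136,"z":0.0004,"fingers":1},{"rx":0,"ry":0,"rz":0,"x":0.0122,"y":-0.0108,"z":0.0004,"fingers":1},{"rx":0,"ry":0,"rz":0,"x":0.0146,"y":-0.0073,"z":0.0004,"fingers":1},{"rx":0,"ry":0,"rz":0,"x":0.016,"y":-0.0033,"z":0.0004,"fingers":1},{"rx":0,"ry":0,"rz":0,"x":0,"y":0,"z":0,"fingers":1},{"rx":0,"ry":0,"rz":0,"x":0,"y":0,"z":0,"fingers":1}]'
```

```text
time: 7.02
tcp_pos: [0.4701, 0.274, 0.231]
eef_rot: [-179.9, 0.3, -135.2]
ft_force: [11.6, 2.7, -3.2]
width: 0.0149
grasp_force: 39.7
time: 7.52
tcp_pos: [0.5207, 0.241, 0.2326]
eef_rot: [179.9, 0.3, -135.1]
ft_force: [4.8, 10.0, -0.2]
width: 0.0148
grasp_force: 40.4
```

```bash
A='python3 -m crank'
$A '[{"rx":0,"ry":0,"rz":0,"x":0.0168,"y":0.002,"z":0.0004,"fingers":1},{"rx":0,"ry":0,"rz":0,"x":0.0155,"y":0.0052,"z":0.0004,"fingers":1},{"rx":0,"ry":0,"rz":0,"x":0.0136,"y":0.009,"z":0.0004,"fingers":1},{"rx":0,"ry":0,"rz":0,"x":0.0108,"y":0.0122,"z":0.0004,"fingers":1},{"rx":0,"ry":0,"rz":0,"x":0.0073,"y":0.0146,"z":0.0004,"fingers":1},{"rx":0,"ry":0,"rz":0,"x":0.0033,"y":0.016,"z":0.0004,"fingers":1},{"rx":0,"ry":0,"rz":0,"x":-0.001,"y":0.0163,"z":0.0004,"fingers":1},{"rx":0,"ry":0,"rz":0,"x":-0.0052,"y":0.0155,"z":0.0004,"fingers":1}]'
$A '[{"rx":0,"ry":0,"rz":0,"x":-0.009,"y":0.0136,"z":0.0004,"fingers":1},{"rx":0,"ry":0,"rz":0,"x":-0.0122,"y":0.0108,"z":0.0004,"fingers":1},{"rx":0,"ry":0,"rz":0,"x":-0.0146,"y":0.0073,"z":0.0004,"fingers":1},{"rx":0,"ry":0,"rz":0,"x":-0.016,"y":0.0033,"z":0.0004,"fingers":1},{"rx":0,"ry":0,"rz":0,"x":-0.0163,"y":-0.001,"z":0.0004,"fingers":1},{"rx":0,"ry":0,"rz":0,"x":0,"y":0,"z":0,"fingers":1},{"rx":0,"ry":0,"rz":0,"x":0,"y":0,"z":0,"fingers":1}]'
```

```text
time: 8.18
tcp_pos: [0.5817, 0.3295, 0.2359]
eef_rot: [-179.8, 0.1, -135.2]
ft_force: [3.1, -4.0, 3.3]
width: 0.0152
grasp_force: 41.1
time: 8.77
tcp_pos: [0.5111, 0.3639, 0.238]
eef_rot: [179.9, 0.0, -135.0]
ft_force: [-4.0, 1.4, 7.1]
width: 0.0149
grasp_force: 41.1
```

```bash
A='python3 -m crank'
$A '[{"rx":0,"ry":0,"rz":0,"x":-0.0155,"y":-0.0052,"z":0.0004,"fingers":1},{"rx":0,"ry":0,"rz":0,"x":-0.0136,"y":-0.009,"z":0.0004,"fingers":1},{"rx":0,"ry":0,"rz":0,"x":-0.0108,"y":-0.0122,"z":0.0004,"fingers":1},{"rx":0,"ry":0,"rz":0,"x":-0.0073,"y":-0.0146,"z":0.0004,"fingers":1},{"rx":0,"ry":0,"rz":0,"x":-0.0033,"y":-0.016,"z":0.0004,"fingers":1},{"rx":0,"ry":0,"rz":0,"x":0.001,"y":-0.0163,"z":0.0004,"fingers":1},{"rx":0,"ry":0,"rz":0,"x":0.0052,"y":-0.0155,"z":0.0004,"fingers":1},{"rx":0,"ry":0,"rz":0,"x":0.009,"y":-0.0136,"z":0.0004,"fingers":1}]'
$A '[{"rx":0,"ry":0,"rz":0,"x":0.0122,"y":-0.0108,"z":0.0004,"fingers":1},{"rx":0,"ry":0,"rz":0,"x":0.0146,"y":-0.0073,"z":0.0004,"fingers":1},{"rx":0,"ry":0,"rz":0,"x":0.016,"y":-0.0033,"z":0.0004,"fingers":1},{"rx":0,"ry":0,"rz":0,"x":0.0163,"y":0.001,"z":0.0004,"fingers":1},{"rx":0,"ry":0,"rz":0,"x":0.0155,"y":0.0052,"z":0.0004,"fingers":1},{"rx":0,"ry":0,"rz":0,"x":0.0136,"y":0.009,"z":0.0004,"fingers":1},{"rx":0,"ry":0,"rz":0,"x":0.0108,"y":0.0122,"z":0.0004,"fingers":1},{"rx":0,"ry":0,"rz":0,"x":0.0073,"y":0.0146,"z":0.0004,"fingers":1}]'
$A '[{"rx":0,"ry":0,"rz":0,"x":0.0033,"y":0.016,"z":0.0004,"fingers":1},{"rx":0,"ry":0,"rz":0,"x":-0.001,"y":0.0163,"z":0.0004,"fingers":1},{"rx":0,"ry":0,"rz":0,"x":-0.0052,"y":0.0155,"z":0.0004,"fingers":1},{"rx":0,"ry":0,"rz":0,"x":-0.009,"y":0.0136,"z":0.0004,"fingers":1},{"rx":0,"ry":0,"rz":0,"x":0,"y":0,"z":0,"fingers":1},{"rx":0,"ry":0,"rz":0,"x":0,"y":0,"z":0,"fingers":1}]'
```

```text
time: 9.43
tcp_pos: [0.4783, 0.2621, 0.2413]
eef_rot: [179.9, 0.3, -135.0]
ft_force: [5.6, 10.9, 1.1]
width: 0.015
grasp_force: 40.7
time: 10.1
tcp_pos: [0.5837, 0.2813, 0.2444]
eef_rot: [180.0, -0.0, -135.1]
ft_force: [-6.6, -2.0, 10.7]
width: 0.015
grasp_force: 41.8
time: 10.6
tcp_pos: [0.5717, 0.3447, 0.2462]
eef_rot: [180.0, 0.2, -135.0]
ft_force: [-1.4, 4.1, 8.7]
width: 0.0151
grasp_force: 41.6
```

```bash
A='python3 -m crank'
$A '[{"rx":0,"ry":0,"rz":0,"x":0,"y":0,"z":0,"fingers":0.4},{"rx":0,"ry":0,"rz":0,"x":0,"y":0,"z":0,"fingers":0.4},{"rx":0,"ry":0,"rz":0,"x":0,"y":0,"z":0,"fingers":0.4},{"rx":0,"ry":0,"rz":0,"x":0,"y":0,"z":0.03,"fingers":0.4},{"rx":0,"ry":0,"rz":0,"x":0,"y":0,"z":0.04,"fingers":0.4},{"rx":0,"ry":0,"rz":0,"x":0,"y":0,"z":0.04,"fingers":0.4},{"rx":0,"ry":0,"rz":0,"x":-0.03,"y":0.012,"z":0,"fingers":0.2},{"rx":0,"ry":0,"rz":0,"x":-0.037,"y":0.012,"z":0,"fingers":0}]'
$A '[{"rx":0,"ry":0,"rz":0,"x":-0.037,"y":0.012,"z":0,"fingers":0},{"rx":0,"ry":0,"rz":0,"x":-0.037,"y":0.012,"z":0,"fingers":0},{"rx":0,"ry":0,"rz":0,"x":-0.037,"y":0.012,"z":0,"fingers":0},{"rx":0,"ry":0,"rz":0,"x":-0.037,"y":0.012,"z":0,"fingers":0},{"rx":0,"ry":0,"rz":0,"x":-0.037,"y":0.012,"z":0,"fingers":0},{"rx":0,"ry":0,"rz":0,"x":-0.037,"y":0.012,"z":0,"fingers":0},{"rx":0,"ry":0,"rz":0,"x":-0.037,"y":0.012,"z":0,"fingers":0},{"rx":0,"ry":0,"rz":0,"x":0,"y":0,"z":0,"fingers":0}]'
python3 -c "
from h import *
t=shot('top','t5')['image'];s=shot('side','s5')['image']
r=lambda im,x,y:cv2.resize(im[y:y+75,x:x+50],(400,600),interpolation=cv2.INTER_CUBIC)
cv2.imwrite('pics/c5.png',np.hstack([r(t,155,130),r(s,190,125)])[:,:,::-1])"
```

```text
time: 11.27
tcp_pos: [0.5076, 0.368, 0.3576]
eef_rot: [-179.9, 0.4, -135.2]
ft_force: [-0.2, 1.2, -1.4]
width: 0.0735
grasp_force: 0.0
time: 11.93
tcp_pos: [0.2399, 0.4522, 0.3554]
eef_rot: [179.9, -0.1, -134.8]
ft_force: [0.6, 0.7, 0.5]
width: 0.0856
grasp_force: 0.0
```

View pics/c5.png

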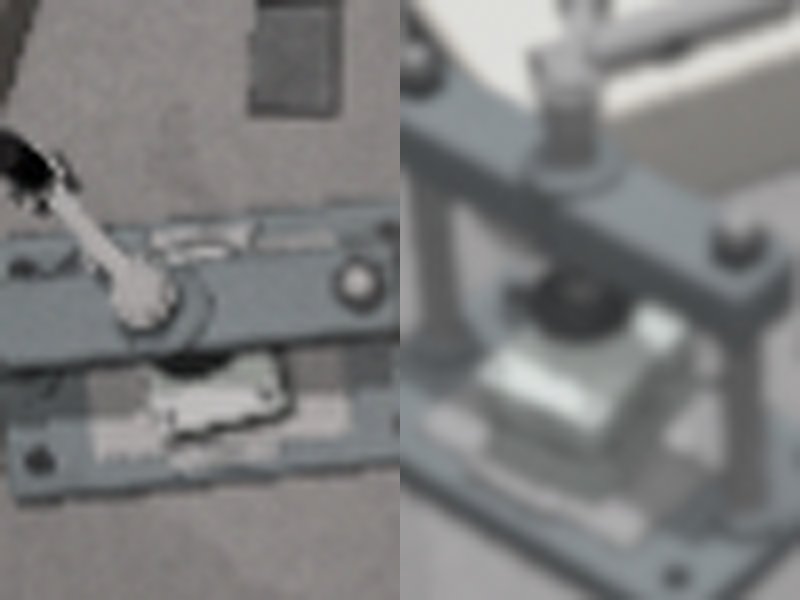

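The pad is clear of the flask. The flask's front edge runs from about (163,435) to (288,405) in the top crop. In the side crop its top front corner is at about (604,456) and the edges run to (480,390) and (690,345).

Run:
```python
from h import *
t=load('t5');s=load('s5')
T=lambda x,y,z:on(t,x/8+155,y/8+130,z)[:2]; S=lambda x,y,z:on(s,(x-400)/8+190,y/8+125,z)[:2]
az=lambda a,b:np.degrees(np.arctan2(*(b-a)[::-1]))
a,b,r=T(163,435,.075),T(288,405,.075),T(272,350,.075);print('top FL',a,'FR',b,'len',np.linalg.norm(a-b),'az',az(b,a),'side az',az(b,r))
a,b,r=S(480,392,.075),S(604,456,.075),S(690,345,.075);print('side FL',a,'FR',b,'BR',r,'len',np.linalg.norm(a-b),np.linalg.norm(r-b),az(b,a),az(b,r))
for n,p in dict(hub=(.525,.3005,.215)).items():print(n,(proj(t,p)-[155,130])*8,(proj(s,p)-[190,125])*8+[400,0])
# bright flask-colour edge fit: side view sobel line dump
im=cv2.cvtColor(t['image'],cv2.COLOR_RGB2GRAY)[168:190,170:195];print(im)
```

```text
top FL [0.4791 0.3169] FR [0.4928 0.2609] len 0.057651452713700105 az 103.74699503997006 side az 17.1027289690524
side FL [0.4761 0.3094] FR [0.486 0.245] BR [0.5564 0.268 ] len 0.06515650389638782 0.07406186603104194 98.73947664070535 18.092450377659105
hub [146.4 293.6] [564.   81.6]
[[154 157 158 147 145 133  64  79 116 122 113 102 128 129 129 127 131 129
  128 127 129 128 124 125 128]
 [146 145 155 132 114 109  61 100 123 120 112 110 130 129 128 128 129 131
  130 130 129 130 129 128 127]
 [ 92 128 143 128  83  58  84 121 124 113 100 122 131 132 131 130 131 129
  129 132 131 129 127 129 128]
 [ 83  73  69  68  67  77 106 121 118  98 100 133 130 130 131 129 123 124
  123 121 122 119 117 112 107]
 [107  84  96  96  95 103 121 118  96  91 113 120 116 112 105 100  95  88
   84  82  79  78  72  70  63]
 [115  97 109 105 103 105 100  86  61  72  81  78  75  68  67  64  60  68
   58  39  48  67  76  80  80]
 [ 83  78  71  61  61  61  46  30  35  33  32  33  32  39  74 103 110 118
  102  66  71  95 107 113 110]
 [ 61  65  79  81  51  30  29  32  30  31  33  31  36  76 125 147 149 150
  13
[... 797 characters left out ...]
44 144 124  76  60  75  80  84  89 112
  131 136 155 170 170 169 169]
 [164 166 167 166 164 149 111  71  59  74  78  87 108 136 138 143 144 148
  156 154 148 148 148 150 150]
 [168 166 168 167 160 129 100  95 109 110 104 117 125 137 141 145 157 155
  152 144 120 125 124 127 125]
 [148 158 155 147 151 135 123 133 148 158 146 146 140 133 135 147 160 159
  153 143 117 125 124 128 126]
 [123 136 130 122 128 124 149 163 159 159 152 142 136 134 135 139 146 141
  139 129 123 124 124 125 124]
 [124 125 125 126 128 129 136 143 149 134 130 116 111 101  96  96 104 110
  113 114 108  99  93  93  90]
 [126 125 124 123 121 119 108  95 114 113 106 101  96  91  89  86  85  84
   83  90 103 105 102  98  98]]
```

```bash
A='python3 -m crank'
$A '[{"rx":0,"ry":0,"rz":-6.2,"x":0.0146,"y":-0.0135,"z":-0.0042,"fingers":0},{"rx":0,"ry":0,"rz":-6.2,"x":0.0146,"y":-0.0135,"z":-0.0042,"fingers":0},{"rx":0,"ry":0,"rz":-6.2,"x":0.0146,"y":-0.0135,"z":-0.0042,"fingers":0},{"rx":0,"ry":0,"rz":-6.2,"x":0.0146,"y":-0.0135,"z":-0.0042,"fingers":0},{"rx":0,"ry":0,"rz":-6.2,"x":0.0146,"y":-0.0135,"z":-0.0042,"fingers":0}]'
$A '[{"rx":1.51,"ry":-6.06,"rz":0,"x":0.0146,"y":-0.0135,"z":-0.0042,"fingers":0},{"rx":1.51,"ry":-6.06,"rz":0,"x":0.0146,"y":-0.0135,"z":-0.0042,"fingers":0},{"rx":1.51,"ry":-6.06,"rz":0,"x":0.0146,"y":-0.0135,"z":-0.0042,"fingers":0},{"rx":1.51,"ry":-6.06,"rz":0,"x":0.0146,"y":-0.0135,"z":-0.0042,"fingers":0},{"rx":1.51,"ry":-6.06,"rz":0,"x":0.0146,"y":-0.0135,"z":-0.0042,"fingers":0},{"rx":1.51,"ry":-6.06,"rz":0,"x":0.0146,"y":-0.0135,"z":-0.0042,"fingers":0},{"rx":1.51,"ry":-6.06,"rz":0,"x":0.0146,"y":-0.0135,"z":-0.0042,"fingers":0},{"rx":1.51,"ry":-6.06,"rz":0,"x":0.0146,"y":-0.0135,"z":-0.0042,"fingers":0}]'
$A '[{"rx":0,"ry":0,"rz":0,"x":0,"y":0,"z":0,"fingers":0},{"rx":0,"ry":0,"rz":0,"x":0,"y":0,"z":0,"fingers":0}]'
python3 -c "
from h import *
from scipy.spatial.transform import Rotation as R
s=arm.get_state();print(s['q'],R.from_euler('xyz',s['eef_rot'],degrees=True).as_matrix().round(3))"
```

```text
time: 12.45
tcp_pos: [0.3199, 0.3821, 0.3336]
eef_rot: [-180.0, -0.0, -166.4]
ft_force: [0.6, 0.3, 0.7]
width: 0.0856
grasp_force: 0.0
time: 13.12
tcp_pos: [0.4343, 0.2748, 0.3013]
eef_rot: [-179.9, 49.6, -166.1]
ft_force: [-0.1, 0.1, -1.7]
width: 0.0854
grasp_force: 0.0
time: 13.28
tcp_pos: [0.4326, 0.2749, 0.2987]
eef_rot: [-179.8, 49.0, -166.0]
ft_force: [-0.3, 0.4, 1.3]
width: 0.0855
grasp_force: 0.0
[ 46.61258133 -16.6628488  -41.47390484  21.19891026 -24.15980292
  22.81258747] [[-0.637 -0.24   0.733]
 [-0.159  0.971  0.179]
 [-0.754 -0.002 -0.656]]
```

```bash
A='python3 -m crank'
$A '[{"rx":0,"ry":0,"rz":0,"x":0,"y":0,"z":-0.03,"fingers":0},{"rx":0,"ry":0,"rz":0,"x":0,"y":0,"z":-0.03,"fingers":0},{"rx":0,"ry":0,"rz":0,"x":0,"y":0,"z":-0.03,"fingers":0},{"rx":0,"ry":0,"rz":0,"x":0,"y":0,"z":-0.03,"fingers":0},{"rx":0,"ry":0,"rz":0,"x":0,"y":0,"z":-0.03,"fingers":0},{"rx":0,"ry":0,"rz":0,"x":0,"y":0,"z":-0.03,"fingers":0},{"rx":0,"ry":0,"rz":0,"x":0,"y":0,"z":0,"fingers":0},{"rx":0,"ry":0,"rz":0,"x":0,"y":0,"z":0,"fingers":0}]'
python3 -c "
from h import *
print(arm.get_state()['q']);t=shot('top','t6')['image'];s=shot('side','s6')['image']
r=lambda im,x,y:cv2.resize(im[y:y+150,x:x+100],(400,600),interpolation=cv2.INTER_CUBIC)
cv2.imwrite('pics/c6.png',np.hstack([r(t,135,130),r(s,140,110)])[:,:,::-1])"
```

```text
time: 13.95
tcp_pos: [0.4347, 0.2788, 0.1197]
eef_rot: [-179.8, 49.0, -165.9]
ft_force: [-0.6, 0.4, 0.2]
width: 0.0851
grasp_force: 0.0
[ 46.75433597   1.6111072  -62.78678428 -18.40927753 -24.17315401
  22.80624456]
```

View pics/c6.png

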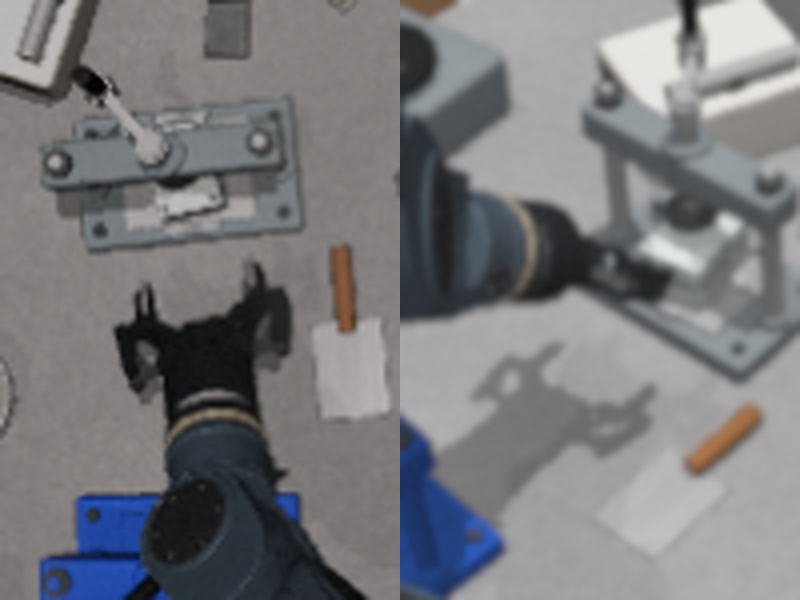

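The leaning hand stands open in front of the flask with both fingers lined up on its sides. The wrist is just above the blue press.

```bash
A='python3 -m crank'
$A '[{"rx":0,"ry":0,"rz":0,"x":0.0106,"y":0.0024,"z":-0.0098,"fingers":0},{"rx":0,"ry":0,"rz":0,"x":0.0106,"y":0.0024,"z":-0.0098,"fingers":0},{"rx":0,"ry":0,"rz":0,"x":0.0106,"y":0.0024,"z":-0.0098,"fingers":0},{"rx":0,"ry":0,"rz":0,"x":0.0106,"y":0.0024,"z":-0.0098,"fingers":0},{"rx":0,"ry":0,"rz":0,"x":0,"y":0,"z":0,"fingers":0}]'
python3 -c "
from h import *
s=arm.get_state();print(s['q'],s['tcp_pos'])"
$A '[{"rx":0,"ry":0,"rz":0,"x":0.0106,"y":0.0024,"z":-0.0098,"fingers":0},{"rx":0,"ry":0,"rz":0,"x":0.0106,"y":0.0024,"z":-0.0098,"fingers":0},{"rx":0,"ry":0,"rz":0,"x":0.0106,"y":0.0024,"z":-0.0098,"fingers":0},{"rx":0,"ry":0,"rz":0,"x":0.0106,"y":0.0024,"z":-0.0098,"fingers":0},{"rx":0,"ry":0,"rz":0,"x":0,"y":0,"z":0,"fingers":0},{"rx":0,"ry":0,"rz":0,"x":0,"y":0,"z":0,"fingers":0}]'
python3 -c "
from h import *
s=arm.get_state();print(s['q'],s['tcp_pos'])"
```

```text
time: 14.47
tcp_pos: [0.4787, 0.2889, 0.0837]
eef_rot: [179.8, 49.5, -166.2]
ft_force: [-0.8, -1.0, 0.8]
width: 0.0855
grasp_force: 0.0
[ 42.59549558  11.6488337  -63.18323573 -30.61539825 -21.26922659
  19.5969915 ] [0.47866137 0.28890125 0.08373823]
time: 14.97
tcp_pos: [0.5188, 0.2971, 0.0439]
eef_rot: [179.9, 49.3, -166.0]
ft_force: [0.1, -0.1, 0.2]
width: 0.0858
grasp_force: 0.0
[ 39.40038074  20.98706265 -61.96056174 -39.39443456 -18.97388805
  17.22170268] [0.51881704 0.29707629 0.04391182]
```

```bash
cat > kin.py <<'E'
import numpy as np
from scipy.optimize import least_squares
D=[([70.703,13.648,-.773,75.585,0,90],[.173,.495,.231]),([36.513,20.154,8.332,77.978,-.096,81.5],[.4759,.3516,.2302]),([35.834,20.171,8.188,77.99,-.106,-9],[.4789,.3451,.229]),
([46.613,-16.663,-41.474,21.199,-24.16,22.8],[.4326,.2749,.2987]),([46.754,1.611,-62.787,-18.409,-24.173,22.8],[.4347,.2788,.1197]),([42.595,11.649,-63.183,-30.615,-21.269,19.6],[.4787,.2889,.0837]),([39.4,20.987,-61.961,-39.394,-18.974,17.2],[.5188,.2971,.0439])]
def fk(p,q):
    q1,q2,q3,q4,q5,_=np.radians(q);a,H,L1,C,Dd,d,Lt=p
    u=np.array([np.cos(q1),np.sin(q1),0]);v=np.array([-u[1],u[0],0]);z=np.array([0,0,1.])
    f=q2-q3;ph=f+q4
    tz=np.cos(q5)*(np.cos(ph)*u-np.sin(ph)*z)+np.sin(q5)*v
    return u*(a+L1*np.sin(q2)+C*np.sin(f)+Dd*np.cos(f))+z*(H+L1*np.cos(q2)+C*np.cos(f)-Dd*np.sin(f))+v*d+Lt*tz,tz
r=lambda p:np.concatenate([fk(p,q)[0]-t for q,t in D])
s=least_squares(r,[0,.3,.4,0.05,.4,0,.3]);P=s.x
def ik(t,head,lean,q0=[40,20,-60,-39,-19,17]):
    h=np.radians(head);l=np.radians(lean);tz=np.array([np.cos(h)*np.sin(l),np.sin(h)*np.sin(l),-np.cos(l)])
    g=lambda q:np.concatenate([(fk(P,[*q,0])[0]-t)*10,fk(P,[*q,0])[1]-tz])
    o=least_squares(g,q0[:5],x_scale=50);return o.x.round(1),np.abs(o.fun).max().round(3)
if __name__=='__main__':
    print(P.round(3),(r(P)*1e3).round(1))
    c=np.array([.525,.2995]);hh=np.radians(14)
    for lean in(50,42,35,28,20):
      for g in(-.022,-.06,-.1,-.14):
        gp=np.array([*(c+g*np.array([np.cos(hh),np.sin(hh)])),.057+.01*(g<-.03)])
        l=np.radians(lean);t=gp+.0187*np.array([np.cos(hh)*np.sin(l),np.sin(hh)*np.sin(l),-np.cos(l)])
        print(lean,g,*ik(t,14,lean))
E
python3 kin.py
```

```text
[0.098 0.142 0.465 0.054 0.324 0.005 0.33 ] [ -1.1  11.4   3.7  -6.5   1.6   4.   -6.1   1.9   4.2  -1.1  -7.8 -15.4
   8.8   2.8   1.3   3.3  -1.6   0.3  -2.5  -5.4   1.9]
50 -0.022 [ 40.2  21.9 -61.8 -40.6 -19.8] 0.0
50 -0.06 [ 43.1  17.9 -66.4 -40.4 -21.9] 0.0
50 -0.1 [ 46.9  16.  -71.7 -42.7 -24.6] 0.0
50 -0.14 [ 51.7  14.4 -76.8 -44.5 -28. ] 0.0
42 -0.022 [ 38.2  18.2 -55.2 -22.8 -15.9] 0.0
42 -0.06 [ 40.7  13.8 -59.5 -22.1 -17.5] 0.0
42 -0.1 [ 44.   10.8 -64.7 -23.4 -19.5] 0.0
42 -0.14 [ 48.    7.7 -69.5 -23.9 -22. ] 0.0
35 -0.022 [ 36.5  17.  -49.   -8.9 -12.7] 0.0
35 -0.06 [ 38.7  12.5 -53.4  -8.3 -13.9] 0.0
35 -0.1 [ 41.5   9.  -58.5  -9.4 -15.4] 0.0
35 -0.14 [ 44.9   5.5 -63.3  -9.7 -17.1] 0.0
28 -0.022 [ 34.9  17.3 -42.7   3.6  -9.7] 0.0
28 -0.06 [ 36.8  12.7 -47.1   4.  -10.5] 0.0
28 -0.1 [ 39.2   9.1 -52.4   2.9 -11.5] 0.0
28 -0.14 [ 42.1   5.3 -57.3   2.3 -12.8] 0.0
20 -0.022 [ 33.2  19.  -35.3  16.7  -6.5] 0.0
20 -0.06 [ 34.8  14.5 -40.   16.8  -7. ] 0.0
20 -0.1 [ 36.8  10.7 -45.4  15.3  -7.6] 0.0
20 -0.14 [ 39.2   6.8 -50.6  14.4  -8.4] 0.0
```

```bash
A='python3 -m crank'
$A '[{"rx":0,"ry":0,"rz":0,"x":-0.0065,"y":-0.0005,"z":-0.002,"fingers":0},{"rx":-1.1,"ry":4.5,"rz":0,"x":0,"y":0,"z":-0.002,"fingers":0},{"rx":-1.1,"ry":4.5,"rz":0,"x":0,"y":0,"z":0,"fingers":0},{"rx":0,"ry":0,"rz":0,"x":0,"y":0,"z":0,"fingers":0},{"rx":0,"ry":0,"rz":0,"x":0,"y":0,"z":0,"fingers":0}]'
$A '[{"rx":0,"ry":0,"rz":0,"x":0,"y":0,"z":0,"fingers":1},{"rx":0,"ry":0,"rz":0,"x":0,"y":0,"z":0,"fingers":1},{"rx":0,"ry":0,"rz":0,"x":0,"y":0,"z":0,"fingers":1},{"rx":0,"ry":0,"rz":0,"x":0,"y":0,"z":0,"fingers":1},{"rx":0,"ry":0,"rz":0,"x":0,"y":0,"z":0,"fingers":1}]' 60
python3 -c "
from h import *
s=arm.get_state();print(s['q'],s['tcp_pos'],s['wrist_torque'])"
```

```text
time: 15.38
tcp_pos: [0.5133, 0.2975, 0.0411]
eef_rot: [179.8, 41.5, -166.1]
ft_force: [-0.1, 0.3, 0.0]
width: 0.0853
grasp_force: 0.0
time: 15.8
tcp_pos: [0.5113, 0.2965, 0.038]
eef_rot: [180.0, 41.1, -165.9]
ft_force: [-9.1, -2.0, 11.9]
width: 0.0572
grasp_force: 61.2
[ 38.07337529  16.43322969 -54.63791357 -19.68151192 -15.48610921
  18.54001472] [0.51130941 0.29647581 0.03800508] [0.04984734 0.46720396 0.19725947]
```

```bash
A='python3 -m crank'
$A '[{"rx":0,"ry":0,"rz":0,"x":0,"y":0,"z":0,"fingers":1},{"rx":0,"ry":0,"rz":0,"x":0,"y":0,"z":0,"fingers":1},{"rx":0,"ry":0,"rz":0,"x":-0.001,"y":0,"z":0.004,"fingers":1},{"rx":0,"ry":0,"rz":0,"x":-0.001,"y":0,"z":0.004,"fingers":1},{"rx":0,"ry":0,"rz":0,"x":-0.001,"y":0,"z":0.003,"fingers":1},{"rx":0,"ry":0,"rz":0,"x":0,"y":0,"z":0,"fingers":1}]' 110
python3 -c "
from h import *
t=shot('top','t7')['image'];s=shot('side','s7')['image']
r=lambda im,x,y:cv2.resize(im[y:y+75,x:x+50],(400,600),interpolation=cv2.INTER_CUBIC)
cv2.imwrite('pics/c7.png',np.hstack([r(t,155,135),r(s,190,125)])[:,:,::-1])
s=arm.get_state();print(s['q'],s['tcp_pos'],s['wrist_torque'])"
```

```text
time: 16.3
tcp_pos: [0.5085, 0.2961, 0.0489]
eef_rot: [-180.0, 41.1, -165.9]
ft_force: [0.4, 0.5, -4.3]
width: 0.0565
grasp_force: 116.9
[ 38.28525305  14.70333782 -53.97175702 -17.14157186 -15.63921665
  18.75130074] [0.50878204 0.29623162 0.04881771] [-0.29477672  1.18598764 -0.02556494]
```

View pics/c7.png

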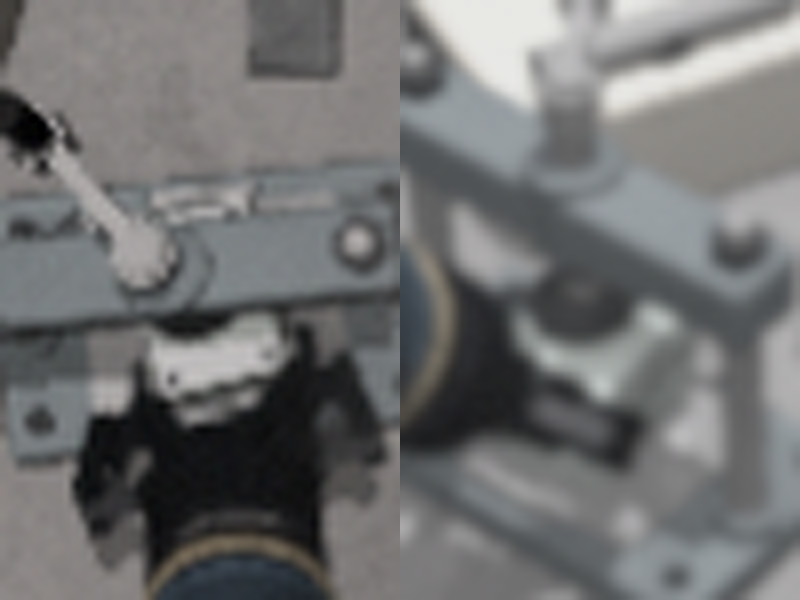

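The flask is lifted clear, with about 4.3 N carried and no other contact. Next I'll draw it straight out of the front.

```bash
A='python3 -m crank'
$A '[{"rx":0,"ry":0,"rz":0,"x":-0.008,"y":-0.001,"z":0,"fingers":1},{"rx":0,"ry":0,"rz":0,"x":-0.012,"y":-0.0012,"z":0,"fingers":1},{"rx":0,"ry":0,"rz":0,"x":-0.012,"y":-0.0012,"z":0,"fingers":1},{"rx":0,"ry":0,"rz":0,"x":0,"y":0,"z":0,"fingers":1}]'
$A '[{"rx":0,"ry":0,"rz":0,"x":-0.012,"y":-0.0012,"z":0,"fingers":1},{"rx":0,"ry":0,"rz":0,"x":-0.012,"y":-0.0012,"z":0,"fingers":1},{"rx":0,"ry":0,"rz":0,"x":-0.01,"y":-0.0012,"z":0,"fingers":1},{"rx":0,"ry":0,"rz":0,"x":0,"y":0,"z":0,"fingers":1},{"rx":0,"ry":0,"rz":0,"x":0,"y":0,"z":0,"fingers":1}]'
python3 -c "
from h import *
s=arm.get_state();print(s['q'],s['tcp_pos'],s['wrist_torque'])"
```

```text
time: 16.73
tcp_pos: [0.4735, 0.2915, 0.0476]
eef_rot: [-179.9, 40.9, -165.8]
ft_force: [-0.7, -0.4, -4.6]
width: 0.0564
grasp_force: 117.4
time: 17.15
tcp_pos: [0.4422, 0.2895, 0.0491]
eef_rot: [180.0, 41.1, -165.9]
ft_force: [0.5, 0.3, -4.0]
width: 0.0561
grasp_force: 117.8
[ 44.24854645  10.81488428 -60.0764828  -17.90998368 -19.25339768
  23.64020904] [0.44221713 0.28953637 0.04910443] [-0.30144028  1.17492363  0.03345988]
```

```bash
A='python3 -m crank'
$A '[{"rx":0,"ry":0,"rz":0,"x":-0.006,"y":0,"z":0.01,"fingers":1},{"rx":0,"ry":0,"rz":0,"x":-0.006,"y":0,"z":0.02,"fingers":1},{"rx":0,"ry":0,"rz":0,"x":0,"y":0,"z":0.03,"fingers":1},{"rx":0,"ry":0,"rz":0,"x":0,"y":0,"z":0.035,"fingers":1},{"rx":0,"ry":0,"rz":0,"x":0,"y":0,"z":0.035,"fingers":1},{"rx":0,"ry":0,"rz":0,"x":0,"y":0,"z":0.035,"fingers":1},{"rx":0,"ry":0,"rz":0,"x":0,"y":0,"z":0.035,"fingers":1},{"rx":0,"ry":0,"rz":0,"x":0,"y":0,"z":0.03,"fingers":1}]'
$A '[{"rx":0,"ry":0,"rz":0,"x":0,"y":0,"z":0.02,"fingers":1},{"rx":0,"ry":0,"rz":0,"x":0,"y":0,"z":0,"fingers":1},{"rx":0,"ry":0,"rz":0,"x":0,"y":0,"z":0,"fingers":1}]'
python3 -c "
from h import *
s=arm.get_state();print(s['q'],s['tcp_pos'],s['wrist_torque'])"
```

```text
time: 17.82
tcp_pos: [0.4312, 0.2893, 0.2824]
eef_rot: [179.9, 41.2, -166.1]
ft_force: [0.8, 1.2, -3.1]
width: 0.0566
grasp_force: 118.2
time: 18.07
tcp_pos: [0.4313, 0.2896, 0.2998]
eef_rot: [179.9, 41.2, -166.0]
ft_force: [-1.1, -0.8, -4.4]
width: 0.0566
grasp_force: 118.5
[ 45.58223205 -12.90435846 -32.77892905  33.39054212 -20.08853003
  24.84012661] [0.43132944 0.28962247 0.29975042] [-0.33601841  1.30540975 -0.03719201]
```

```bash
A='python3 -m crank'
$A '[{"rx":0,"ry":0,"rz":-1.4,"x":0.002,"y":-0.015,"z":0,"fingers":1},{"rx":0,"ry":0,"rz":-1.4,"x":0.004,"y":-0.0295,"z":0,"fingers":1},{"rx":0,"ry":0,"rz":-1.4,"x":0.004,"y":-0.0295,"z":0,"fingers":1},{"rx":0,"ry":0,"rz":-1.4,"x":0.004,"y":-0.0295,"z":0,"fingers":1},{"rx":0,"ry":0,"rz":-1.4,"x":0.004,"y":-0.0295,"z":0,"fingers":1},{"rx":0,"ry":0,"rz":-1.4,"x":0.004,"y":-0.0295,"z":0,"fingers":1},{"rx":0,"ry":0,"rz":-1.4,"x":0.004,"y":-0.0295,"z":0,"fingers":1},{"rx":0,"ry":0,"rz":-1.4,"x":0.004,"y":-0.0295,"z":0,"fingers":1}]'
$A '[{"rx":0,"ry":0,"rz":-1.4,"x":0.004,"y":-0.0295,"z":0,"fingers":1},{"rx":0,"ry":0,"rz":-1.4,"x":0.004,"y":-0.0295,"z":0,"fingers":1},{"rx":0,"ry":0,"rz":-1.4,"x":0.004,"y":-0.0295,"z":0,"fingers":1},{"rx":0,"ry":0,"rz":-1.4,"x":0.004,"y":-0.0295,"z":0,"fingers":1},{"rx":0,"ry":0,"rz":-1.4,"x":0.004,"y":-0.0295,"z":0,"fingers":1},{"rx":0,"ry":0,"rz":-1.4,"x":0.004,"y":-0.0295,"z":0,"fingers":1},{"rx":0,"ry":0,"rz":-1.4,"x":0.004,"y":-0.0295,"z":0,"fingers":1},{"rx":0,"ry":0,"rz":-1.4,"x":0.004,"y":-0.0295,"z":0,"fingers":1}]'
$A '[{"rx":0,"ry":0,"rz":-1.4,"x":0.004,"y":-0.0295,"z":0,"fingers":1},{"rx":0,"ry":0,"rz":-1.4,"x":0.004,"y":-0.0295,"z":0,"fingers":1},{"rx":0,"ry":0,"rz":-1.4,"x":0.004,"y":-0.0295,"z":0,"fingers":1},{"rx":0,"ry":0,"rz":-1.4,"x":0.002,"y":-0.015,"z":0,"fingers":1},{"rx":0,"ry":0,"rz":0,"x":0,"y":0,"z":0,"fingers":1},{"rx":0,"ry":0,"rz":0,"x":0,"y":0,"z":0,"fingers":1}]'
python3 - <<'E'
from h import *
s=arm.get_state();print(s['q'],s['tcp_pos'],s['wrist_torque'])
c=load('top0');q=[on(c,u,v,.015)[:2] for u,v in((327,147),(392,153),(388,206),(322,199))];print(np.mean(q,0),on(c,378,180,.03))
g=cv2.cvtColor(c['image'],cv2.COLOR_RGB2GRAY);e=cv2.inRange(g,155,200);e[:140]=0;e[212:]=0;e[:,:315]=0;e[:,398:]=0
cn=max(cv2.findContours(cv2.morphologyEx(e,cv2.MORPH_CLOSE,np.ones((5,5))),0,2)[0],key=cv2.contourArea);b=cv2.boxPoints(cv2.minAreaRect(cn));print(b.round(1).tolist());w=[on(c,*p,.012)[:2] for p in b];print(w,np.mean(w,0))
E
```

```text
time: 18.73
tcp_pos: [0.4595, 0.0657, 0.296]
eef_rot: [-179.9, 40.9, -177.2]
ft_force: [0.4, 0.4, -3.8]
width: 0.0569
grasp_force: 118.7
time: 19.4
tcp_pos: [0.4912, -0.17, 0.2958]
eef_rot: [179.9, 40.8, 171.4]
ft_force: [2.1, 0.1, -4.2]
width: 0.0568
grasp_force: 118.6
time: 19.9
tcp_pos: [0.5057, -0.2718, 0.2962]
eef_rot: [179.9, 40.8, 165.8]
ft_force: [-0.6, 0.4, -4.5]
width: 0.0562
grasp_force: 118.9
[-35.69176062  -8.11141703 -30.11416202  29.2339039   14.01300141
 -16.63424762] [ 0.50574632 -0.27183505  0.29622751] [0.37248206 1.18668428 0.02981741]
[ 0.51895  -0.352825] [ 0.5033 -0.4266  0.03  ]
[[321.5, 197.0], [328.20001220703125, 145.89999389648438], [393.29998779296875, 154.5], [386.6000061035156, 205.5]]
[array([ 0.4402, -0.2164]), array([ 0.6328, -0.2434]), array([ 0.603 , -0.4931]), array([ 0.409 , -0.4632])] [ 0.52125  -0.354025]
```

```bash
A='python3 -m crank'
$A '[{"rx":0,"ry":0,"rz":0,"x":0.0025,"y":-0.0145,"z":-0.015,"fingers":1},{"rx":0,"ry":0,"rz":0,"x":0.0025,"y":-0.0145,"z":-0.025,"fingers":1},{"rx":0,"ry":0,"rz":0,"x":0,"y":0,"z":-0.03,"fingers":1},{"rx":0,"ry":0,"rz":0,"x":0,"y":0,"z":-0.03,"fingers":1},{"rx":0,"ry":0,"rz":0,"x":0,"y":0,"z":-0.03,"fingers":1},{"rx":0,"ry":0,"rz":0,"x":0,"y":0,"z":-0.03,"fingers":1},{"rx":0,"ry":0,"rz":0,"x":0,"y":0,"z":-0.03,"fingers":1},{"rx":0,"ry":0,"rz":0,"x":0,"y":0,"z":-0.03,"fingers":1}]'
$A '[{"rx":0,"ry":0,"rz":0,"x":0,"y":0,"z":-0.02,"fingers":1},{"rx":0,"ry":0,"rz":0,"x":0,"y":0,"z":-0.012,"fingers":1},{"rx":0,"ry":0,"rz":0,"x":0,"y":0,"z":-0.006,"fingers":1},{"rx":0,"ry":0,"rz":0,"x":0,"y":0,"z":0,"fingers":1},{"rx":0,"ry":0,"rz":0,"x":0,"y":0,"z":0,"fingers":1}]'
python3 - <<'E'
from h import *
s=arm.get_state();print(s['q'],s['tcp_pos'],s['wrist_torque']);shot('top','t8');shot('side','s8')
E
```

```text
time: 20.57
tcp_pos: [0.5112, -0.2989, 0.0777]
eef_rot: [180.0, 41.0, 166.1]
ft_force: [1.7, -0.5, -4.1]
width: 0.0569
grasp_force: 119.1
time: 20.98
tcp_pos: [0.5121, -0.3001, 0.0412]
eef_rot: [180.0, 41.1, 166.1]
ft_force: [0.9, 0.1, -3.7]
width: 0.0563
grasp_force: 119.0
[-38.49999154  16.1244695  -53.86828285 -18.37558399  15.87642963
 -19.02054247] [ 0.51207085 -0.30007637  0.04116696] [ 0.26664669  1.21882152 -0.01449068]
```

```bash
A='python3 -m crank'
$A '[{"rx":0,"ry":0,"rz":0,"x":0,"y":0,"z":-0.006,"fingers":1},{"rx":0,"ry":0,"rz":0,"x":0,"y":0,"z":-0.006,"fingers":1},{"rx":0,"ry":0,"rz":0,"x":0,"y":0,"z":-0.004,"fingers":1},{"rx":0,"ry":0,"rz":0,"x":0,"y":0,"z":-0.003,"fingers":1},{"rx":0,"ry":0,"rz":0,"x":0,"y":0,"z":0,"fingers":1},{"rx":0,"ry":0,"rz":0,"x":0,"y":0,"z":0,"fingers":1}]'
$A '[{"rx":0,"ry":0,"rz":0,"x":0,"y":0,"z":-0.0015,"fingers":1},{"rx":0,"ry":0,"rz":0,"x":0,"y":0,"z":0,"fingers":1}]'
$A '[{"rx":0,"ry":0,"rz":0,"x":0,"y":0,"z":-0.0015,"fingers":1},{"rx":0,"ry":0,"rz":0,"x":0,"y":0,"z":0,"fingers":1}]'
```

```text
time: 21.58
tcp_pos: [0.5118, -0.3005, 0.0215]
eef_rot: [180.0, 41.0, 166.0]
ft_force: [-0.3, -0.4, -3.0]
width: 0.0567
grasp_force: 119.0
time: 21.75
tcp_pos: [0.512, -0.3007, 0.0204]
eef_rot: [180.0, 41.1, 166.0]
ft_force: [0.8, 0.3, -3.9]
width: 0.0562
grasp_force: 119.0
time: 21.92
tcp_pos: [0.512, -0.3007, 0.0189]
eef_rot: [180.0, 41.1, 166.0]
ft_force: [-0.4, -0.1, -4.0]
width: 0.0564
grasp_force: 119.0
```

```bash
A='python3 -m crank'
for i in 1; do :; done
$A '[{"rx":0,"ry":0,"rz":0,"x":0,"y":0,"z":-0.0015,"fingers":1},{"rx":0,"ry":0,"rz":0,"x":0,"y":0,"z":0,"fingers":1}]'
$A '[{"rx":0,"ry":0,"rz":0,"x":0,"y":0,"z":-0.001,"fingers":1},{"rx":0,"ry":0,"rz":0,"x":0,"y":0,"z":0,"fingers":1}]'
$A '[{"rx":0,"ry":0,"rz":0,"x":0,"y":0,"z":-0.001,"fingers":1},{"rx":0,"ry":0,"rz":0,"x":0,"y":0,"z":0,"fingers":1}]'
```

```text
time: 22.08
tcp_pos: [0.5119, -0.3006, 0.0173]
eef_rot: [180.0, 41.1, 166.0]
ft_force: [-0.7, -0.2, -4.3]
width: 0.0565
grasp_force: 119.0
time: 22.25
tcp_pos: [0.512, -0.3006, 0.0164]
eef_rot: [180.0, 41.1, 166.0]
ft_force: [-0.3, 0.2, -4.1]
width: 0.0566
grasp_force: 119.0
time: 22.42
tcp_pos: [0.5123, -0.3008, 0.0162]
eef_rot: [180.0, 41.2, 166.1]
ft_force: [-3.4, 1.0, 4.5]
width: 0.0565
grasp_force: 120.2
```

```bash
A='python3 -m crank'
$A '[{"rx":0,"ry":0,"rz":0,"x":0,"y":0,"z":0,"fingers":1},{"rx":0,"ry":0,"rz":0,"x":0,"y":0,"z":0,"fingers":1},{"rx":0,"ry":0,"rz":0,"x":0,"y":0,"z":0,"fingers":1}]' 20
$A '[{"rx":0,"ry":0,"rz":0,"x":0,"y":0,"z":0,"fingers":0.2},{"rx":0,"ry":0,"rz":0,"x":0,"y":0,"z":0,"fingers":0},{"rx":0,"ry":0,"rz":0,"x":0,"y":0,"z":0,"fingers":0},{"rx":0,"ry":0,"rz":0,"x":0,"y":0,"z":0,"fingers":0},{"rx":0,"ry":0,"rz":0,"x":0,"y":0,"z":0,"fingers":0}]'
$A '[{"rx":0,"ry":0,"rz":0,"x":-0.0064,"y":0.0016,"z":0.0076,"fingers":0},{"rx":0,"ry":0,"rz":0,"x":-0.0127,"y":0.0032,"z":0.0151,"fingers":0},{"rx":0,"ry":0,"rz":0,"x":-0.0127,"y":0.0032,"z":0.0151,"fingers":0},{"rx":0,"ry":0,"rz":0,"x":-0.0127,"y":0.0032,"z":0.0151,"fingers":0},{"rx":0,"ry":0,"rz":0,"x":-0.0127,"y":0.0032,"z":0.0151,"fingers":0},{"rx":0,"ry":0,"rz":0,"x":-0.0127,"y":0.0032,"z":0.0151,"fingers":0},{"rx":0,"ry":0,"rz":0,"x":0,"y":0,"z":0.03,"fingers":0},{"rx":0,"ry":0,"rz":0,"x":0,"y":0,"z":0.03,"fingers":0}]'
$A '[{"rx":0,"ry":0,"rz":0,"x":0,"y":0,"z":0.03,"fingers":0},{"rx":0,"ry":0,"rz":0,"x":0,"y":0,"z":0.04,"fingers":0},{"rx":0,"ry":0,"rz":0,"x":-0.03,"y":0,"z":0.02,"fingers":0},{"rx":0,"ry":0,"rz":0,"x":-0.03,"y":0,"z":0,"fingers":0},{"rx":0,"ry":0,"rz":0,"x":0,"y":0,"z":0,"fingers":0},{"rx":0,"ry":0,"rz":0,"x":0,"y":0,"z":0,"fingers":0}]'
python3 - <<'E'
from h import *
c=shot('top','t9');s=shot('side','s9')
d=cv2.absdiff(c['image'],load('top0')['image']).max(2);m=cv2.inRange(d,25,255);m[:,:310]=0;m[:,400:]=0;m[:140]=0;m[212:]=0
for k in cv2.findContours(m,0,2)[0]:
    if cv2.contourArea(k)>15:
        r=cv2.minAreaRect(k);print(r,on(c,*r[0],.053))
print(cv2.cvtColor(c['image'],cv2.COLOR_RGB2GRAY)[160:190,325:358])
# stone model
for n in('top0','t9'):
    h=cv2.cvtColor(load(n)['image'],cv2.COLOR_RGB2HSV)[168:195,365:392];mm=cv2.inRange(h,(15,25,120),(40,255,255));print(n,cv2.moments(mm)['m10']/max(cv2.moments(mm)['m00'],1),cv2.countNonZero(mm))
E
```

```text
time: 22.67
tcp_pos: [0.5123, -0.3008, 0.0162]
eef_rot: [180.0, 41.2, 166.1]
ft_force: [-4.7, 1.3, 6.3]
width: 0.0568
grasp_force: 120.1
time: 23.08
tcp_pos: [0.5122, -0.3008, 0.0156]
eef_rot: [180.0, 41.1, 166.0]
ft_force: [-0.2, -0.3, 0.3]
width: 0.0853
grasp_force: 0.0
time: 23.75
tcp_pos: [0.4406, -0.2821, 0.1586]
eef_rot: [179.9, 40.9, 165.9]
ft_force: [1.3, -1.2, 0.3]
width: 0.0856
grasp_force: 0.0
time: 24.25
tcp_pos: [0.3812, -0.2836, 0.2493]
eef_rot: [-179.9, 41.2, 165.9]
ft_force: [1.3, 0.6, 0.0]
width: 0.0856
grasp_force: 0.0
((349.0961608886719, 170.01922607421875), (10.78638744354248, 12.159199714660645), 11.309932708740234) [ 0.537  -0.3126  0.053 ]
((338.33526611328125, 176.41229248046875), (25.629419326782227, 15.466727256774902), 68.62937927246094) [ 0.5132 -0.2725  0.053 ]
[[ 80 113 164 183 183 182 181 179 182 182 182 182 181 180 181 169 173 174
  178 173 169 178 180 180 180 178 178 177 176 174 175 175 173]
 [ 76 134 183 184 185 187 186 185 185 186 184 183 184 183 181 169 153 177
  158 153 153 179 176 173 171 176 180 177 177 178 177 174 176]
 [ 76 154 181 183 184 18
[... 3166 characters left out ...]
77 178 176 175 144 144 143 139  98
   96  86  84  76  81  68  77 108 152 177 158 173 172 174 174]
 [177 179 179 178 178 179 178 178 177 178 177 178 177 178 178 178 177 144
  143 145 138  99 105 131 134 149 164 175 176 175 174 175 172]
 [175 178 177 177 177 175 176 177 175 178 176 175 179 178 177 177 179 177
  177 177 175 146 149 177 176 178 177 176 176 176 176 175 176]
 [178 178 179 179 177 178 174 178 175 176 174 176 175 175 176 176 176 176
  176 176 177 178 175 175 175 177 176 176 179 175 174 175 177]
 [177 178 178 179 177 178 176 178 178 178 175 175 176 175 175 176 176 174
  175 176 174 174 175 173 176 177 175 176 177 175 174 174 175]]
top0 13.220125786163521 159
t9 13.168604651162791 172
```

```bash
python3 -c "
from station import close_job
print(close_job())"
```

```text
the job is handed in; nothing more can be done
None
```

The rectangular flask is out of its press and stands in the tray's free half, within about 10 mm (x) and 50 mm (y) of the tray's centre; its press opened counter-clockwise, the round flask's press was never touched, and the job is handed in at about 24 s with no verdict returned.

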